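# Lift the egg basket out of the pot and hold it to drain

## Task

Take the lid off the pot by its knob and lay it flat, knob up, on the wooden board. Then lift the basket of eggs by its handle, keeping it level with all three eggs in it, until its bottom is a few centimetres above the pot's rim, and finish holding it there, steady, level and centred over the pot so that it would drain back in. Leave the other things on the worktop where they are.

Things in the scene. Friction and masses are not known exactly. Their poses are not given: they have to be found in the camera images.
- pot: Open steel cooking pot on a cork trivet that is part of it; it is heavy and does not move. 194 mm outside diameter, wall 4 mm, rim 120 mm above the worktop, two side handles at its own +y and -y reaching 127 mm from the axis just below the rim. Origin on its axis at worktop height, z up.
- pot_rim (a point): Centre of the pot's mouth, level with the rim, 120 mm above the worktop.
- lid: Round lid that closes the pot at the start: glass top, steel edge 196 mm across, black knob in the middle. Its underside is a round plug, 170 mm across and 8 mm deep, that sits inside the pot's mouth (free play about 8 mm) and on which it also rests when put down flat. Origin at the centre of the plug's underside; z up through the knob. The steel edge ends 13 mm above the origin and the glass at 17 mm. 0.2 to 0.4 kg.
- lid_knob (a point): Centre of the lid's knob, 44 mm above the lid's origin. The knob is an upright cylinder 30 mm in diameter and 24 mm tall (31 to 55 mm above the lid's origin) on a 14 mm stem.
- board: Square light-wood chopping board, 220 x 220 x 18 mm, flat on the worktop and fixed. Origin at the centre of its underside; its top is 18 mm above.
- basket: Teal round egg basket, hidden under the lid, standing on the pot's inner floor 15 mm above the worktop. 156 mm across; wall 35 mm high and 3 mm thick, floor 5 mm thick, a cross of 3 mm walls, rising 25 mm above the underside, divides it into four compartments. A stiff handle arches over it along its own x axis. Origin at the centre of its underside, z up. 0.2 to 0.37 kg without eggs.
- basket_grip (a point): Centre of the wooden grip bar in the middle of the basket's handle, 82 mm above the basket's origin and in line with its centre. The bar is 70 mm long (along the basket's x), 12 mm wide (along its y) and 16 mm high; while the basket stands in the pot the bar's centre is 23 mm below the pot's rim. The eggs' tops are at least 25 mm below the bar's underside.
- egg1: A light brown egg, 55 mm long and 43 mm thick, lying loose in one compartment of the basket (one compartment is empty). Origin at its middle, x along its length. About 58 g.
- egg2: A cream egg, 55 mm long and 43 mm thick, lying loose in one compartment of the basket (one compartment is empty). Origin at its middle, x along its length. About 58 g.
- egg3: A brown egg, 55 mm long and 43 mm thick, lying loose in one compartment of the basket (one compartment is empty). Origin at its middle, x along its length. About 58 g.
- bowl_blue: Dark blue open bowl, 116 mm wide, 62 mm high; loose. Origin at the centre of its underside. Not part of the job.
- bowl_green: Green open bowl, 116 mm wide, 62 mm high; loose. Origin at the centre of its underside. Not part of the job.
- canister: White closed canister with three terracotta bands, 77 mm wide, 115 mm high; loose. Origin at the centre of its underside. Not part of the job.
- tumbler1: Pale blue glass tumbler, 76 mm wide, 90 mm high; loose. Origin at the centre of its underside. Not part of the job.
- tumbler2: A second pale blue glass tumbler, 76 mm wide, 90 mm high; loose. Origin at the centre of its underside. Not part of the job.
- pitcher: White pitcher, 112 mm wide, 185 mm high, with a side handle; loose. Origin at the centre of its underside. Not part of the job.
There are look-alikes about, which are no part of the job. What is shaped like the lid but orange or pink is not meant.

How it is judged:
On the way, in this order (a step that is already met when the one before it is completed fails the run):
1. the lid lies flat, knob up, on the wooden board, let go (horizontal distance between lid and board below 0.08 m and z of lid in the frame of board between 0.014 and 0.023 m and angle between lid's own z axis and vertical below 0.06 rad and contact force between lid and the fingers below 0.05 N and contact force between lid and board above 0.5 N and linear speed of lid below 0.02 m/s), for 0.3 s.
2. the basket hangs from the fingers, clear above the pot's rim, with the eggs in it (z of basket in the frame of pot_rim above 0.01 m and horizontal distance between basket and pot below 0.04 m and angle between basket's own z axis and vertical below 0.12 rad and contact force between basket and the fingers above 0.5 N and contact force between basket and pot below 0.05 N and horizontal distance between each of egg1, egg2, egg3 and basket below 0.07 m and z of egg1 in the frame of basket between 0.005 and 0.055 m and z of egg2 in the frame of basket between 0.005 and 0.055 m and z of egg3 in the frame of basket between 0.005 and 0.055 m), for 0.3 s.
At the end, for the whole second after the job is handed in: Basket held still by the fingers alone (under 20 mm/s), underside 10 to 120 mm above the pot's rim, centre within 40 mm of the pot's axis, tilt under 0.12 rad, all three eggs in it; lid flat (0.06 rad), knob up and let go on the board, centres within 80 mm (all of step 2 and z of basket in the frame of pot_rim below 0.12 m and linear speed of basket below 0.02 m/s and angular speed of basket below 0.15 rad/s and contact force between basket and board below 0.05 N and contact force between basket and lid below 0.05 N and horizontal distance between lid and board below 0.08 m and z of lid in the frame of board between 0.014 and 0.023 m and angle between lid's own z axis and vertical below 0.06 rad and contact force between lid and the fingers below 0.05 N and contact force between lid and board above 0.5 N); the arm keeps its last pose, push and grip.
It fails at once if an egg leaves the basket (horizontal distance between any of egg1, egg2, egg3 and basket above 0.085 m).
It fails at once if the basket tips by more than 0.35 rad (angle between basket's own z axis and vertical above 0.35 rad).
It fails at once if the lid is turned over or dropped on its edge (tilted more than 0.8 rad) (angle between lid's own z axis and vertical above 0.8 rad).
It fails at once if another thing on the worktop is moved by more than 30 mm or tipped (distance of any of bowl_blue, bowl_green, canister, tumbler1, tumbler2, pitcher from where it was at the start of the episode above 0.03 m or angle between any of bowl_blue, bowl_green, canister, tumbler1, tumbler2, pitcher's own z axis and vertical above 0.4 rad).
It also fails if it takes over 64 s, if anything falls off the work surface, if the arm or the gripper's body presses on something with over 40 N, if the wrist force passes 120 N, or if a joint passes its speed limit or range.

## Robot

A 6-joint arm with a two-finger parallel gripper is mounted at the origin on the work surface. World frame = base frame: x ahead of the robot, y to its left, z up, the work surface at z = 0. Lengths are in m, angles in rad, forces in N, time in s.
With the tool pointing down it reaches from about 0.275 to 0.725 m from the base axis. Payload 15.9 kg.
Tool frame: the origin (TCP) lies at the very end of the fingers, on their centre line; the grasp point (between the pads) lies 19 mm behind it (arm.grip_point_offset is the distance from the TCP to the grasp point, in m); z points along the fingers, y is the line along which they close (so a half turn about z gives the same grasp; the last joint's range is limited). The gripper opens to 85 mm and grips with 20 to 120 N. Pads are 22 mm wide; open, the fingers measure 114 mm over their backs; the gripper's body (76 mm by 85 mm) begins 54 mm behind the grasp point. The pads swing forward as they close: fully open they stand 13 mm farther back than shut.
Start: joints at [-1.175, 0.213, -0.034, 1.323, 0, 1.571], TCP at [0.193, -0.461, 0.231] pointing down, gripper open.
Joint ranges: [-2.98, 2.98], [-0.74, 1.72], [-1.14, 1.35], [-2.1, 2.04], [-1.57, 1.44], [-3.14, 3.14]. Speed limits (rad/s): [1.89, 1.89, 2.39, 2.57, 3.14, 3.14].

## Interface

Orientations are given as a unit quaternion [w, x, y, z].
In Python, from workcell import state, vision, arm gives the robot as it stands.
- The arm moves only by the shell command python3 -m handwheel 'ROWS' [OPENING] [FORCE]. ROWS is JSON, one flat list of numbers, 6 for each row, row after row: the shift along the tool's x, y, z in cm, then the turn, a rotation vector about the tool's x, y, z in degrees. A call has 1 to 8 rows; each row is the pose to reach, as a shift and turn from the pose commanded when the call began, along the tool's axes at that moment; what a row does not reach only later rows make up. A row lasts 1/12 s, in which the tool goes at most 41.7 mm and 7.16 degrees, less where a joint would pass 70% of its speed; a pose out of reach is approached as far as the arm can. A call with a gripper value outside its range is refused whole. OPENING is the closure, from -1 (fully open) to 1 (shut), so that 0 is half open, set as the call begins (- or left out, the last holds). The fingers move at their own pace and stop on an object; FORCE is the grip in N (left out, the last holds). Time passes only in rows, so rows that repeat a pose let the fingers close. It gives the time, the measured TCP pose, the force, the opening and the grip force at its end, in the units of the state.
- state(): the state, without advancing time (a new reading comes with each control period).
- vision.get_image(name): name is "scene" or "side" or "wrist"; returns (picture, depth): 420x560x3 uint8, blue, green, red; 420x560 float32, m along the optical axis (not along the pixel's ray), 0 where there is no reading.
- vision.calibration(name): a dict with "vertical_fov" (degrees; the focal length in pixels is half the picture's height over the tangent of half this angle, whatever the lens; pixels are square), "cx", "cy" (the principal point, pixels), "rvec" (rotation vector, rad) and "tvec" (3), from world to camera coordinates, as OpenCV has them; the wrist camera has in their place "mount" (4x4, takes a point from camera to tool coordinates, whose origin is the TCP and whose axes are the flange's). Camera axes: x right, y down, z forward; pixel columns grow to the right and rows downward; lengths in m; the calibration is good to about 2 mm. A picture is of the moment at which its call begins: read the wrist's pose just before it. calibration takes no time and is no camera call.
- arm.close_job(): hands the job in; it is judged then, once.
The state is a dict: "time_s": time; "joint_pos": joint angles; "dq": joint speeds; "tau": joint torques, N m; "eef_pos": TCP position; "tool_rot": TCP orientation; "force": force on the tool from outside, world axes, zero at the start; "wrist_torque": the same for the moment, N m; "opening": finger opening in m; "finger_force": force on a finger pad.
Only numpy, scipy, OpenCV 4.12 (cv2) and the standard library are available. Lean on these libraries where they do the work, as an engineer would, in place of code of your own. Each camera call takes 0.05 s, during which the arm holds its last target. There are 200 camera calls.

## Working session

There is one attempt and no reset: what is moved stays moved. The work goes in short steps, Python scripts to look and compute and a shell command to move; the robot and the scene stay as the last step left them, time stands still between calls to the robot, and variables do not carry over. Pictures are saved under pics/ and viewed, at most 10 in all, crops included, and the job is handed in when it is done.

```bash
ls; mkdir -p pics
cat > h.py <<'E'
import numpy as np, cv2
from workcell import state, vision, arm
from scipy.spatial.transform import Rotation as R
def cam(name):
    c=vision.calibration(name); s=state()
    img,d=vision.get_image(name)
    f=img.shape[0]/2/np.tan(np.radians(c["vertical_fov"])/2)
    if "mount" in c:
        q=s["tool_rot"]; T=np.eye(4); T[:3,:3]=R.from_quat([q[1],q[2],q[3],q[0]]).as_matrix(); T[:3,3]=s["eef_pos"]
        M=T@np.array(c["mount"])
    else:
        r=R.from_rotvec(np.ravel(c["rvec"])).as_matrix(); M=np.eye(4); M[:3,:3]=r.T; M[:3,3]=-r.T@np.ravel(c["tvec"])
    return img,d,f,c["cx"],c["cy"],M
def cloud(d,f,cx,cy,M):
    v,u=np.mgrid[:d.shape[0],:d.shape[1]]
    P=np.stack([(u-cx)/f*d,(v-cy)/f*d,d],-1)
    return P@M[:3,:3].T+M[:3,3]
def onplane(u,v,z,f,cx,cy,M):
    r=M[:3,:3]@np.array([(u-cx)/f,(v-cy)/f,1]); return M[:3,3]+r*(z-M[2,3])/r[2]
E
python3 - <<'E'
from h import *
print(state())
for n in ("scene","side"):
    c=cam(n); cv2.imwrite(f"pics/{n}0.png",c[0]); np.savez(f"{n}0.npz",img=c[0],d=c[1],k=np.array(c[2:5]),M=c[5]); print(n,c[2:5],c[5].round(3).tolist(), (c[1]>0).mean())
E
```

```text
pics
{'time_s': 0.0, 'joint_pos': array([-1.17502067e+00,  2.13367891e-01, -3.50763397e-02,  1.32347518e+00,
        2.39515505e-05,  1.57076562e+00]), 'dq': array([-0.00127824,  0.00014552,  0.00028011,  0.0004423 , -0.0008854 ,
        0.00082782]), 'tau': array([ 3.07191272e-03, -6.86141539e+01,  4.87129605e+01,  1.70111196e-02,
       -1.63004715e-04,  2.64648105e-05]), 'eef_pos': array([ 0.19263836, -0.4610334 ,  0.23080345]), 'tool_rot': array([-5.52939195e-04,  9.80480843e-01,  1.96613836e-01, -9.86480094e-05]), 'force': array([-0.6445944 , -0.32244408, -0.57837027]), 'wrist_torque': array([ 0.02769764, -0.00509974, -0.02261395]), 'finger_force': 0.0, 'opening': 0.08525249723666882}
scene (np.float64(465.5535728278838), 278.8645592662545, 203.81479635164112) [[-0.519, 0.635, -0.572, 1.422], [0.855, 0.397, -0.334, 0.533], [0.015, -0.662, -0.749, 1.24], [0.0, 0.0, 0.0, 1.0]] 0.9961522108843538
side (np.float64(391.45363430461424), 275.0678037497744, 206.86493694275265) [[-0.994, -0.074, 0.082, 0.448], [-0.11, 0.644, -0.757, 0.853], [0.003, -0.761, -0.649, 0.83], [0.0, 0.0, 0.0, 1.0]] 0.9958375850340137
```

View pics/scene0.png

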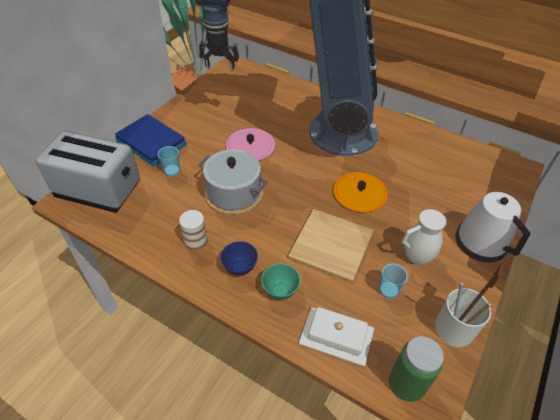

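View pics/side0.png

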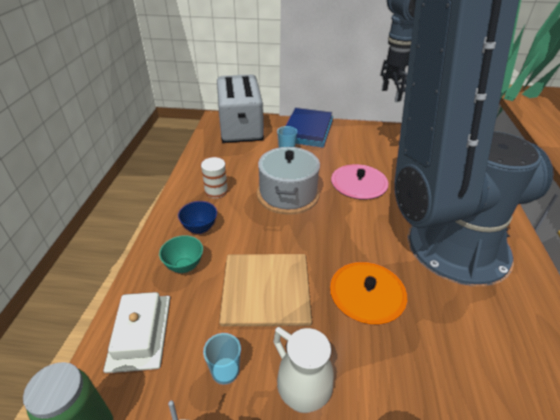

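Scene view: the lid I want is the grey glass one on the pot (knob at 231,161; side view 289,156). The look-alikes are the pink lid (250,145, knob 250,138) and the orange lid (360,190, knob 362,186), both lying on the worktop. The board is at (332,244), or (266,289) in the side view. The blue bowl, canister and one tumbler stand around the pot.

```bash
cat > m.py <<'E'
from h import *
for n,kc,pc,bc in (("scene",(231,161),(232,178),(332,244)),("side",(289,156),(289,178),(266,289))):
    a=np.load(n+"0.npz"); img,d,M=a["img"],a["d"],a["M"]; f,cx,cy=a["k"]
    P=cloud(d,f,cx,cy,M); v,u=np.mgrid[:420,:560]
    near=np.hypot(u-kc[0],v-kc[1])<14
    k=near&(img.max(-1)<70); p=P[k]; p=p[(p[:,2]>.1)&(p[:,2]<.2)]
    top=p[p[:,2]>p[:,2].max()-.006]
    print(n,"knob n",len(p),"z",np.percentile(p[:,2],[2,98]).round(3),"mean",p.mean(0).round(4),"top",top.mean(0).round(4),len(top), "xy range",np.ptp(p[:,:2],axis=0).round(3))
    # lid glass / rim: points around knob at z .115...135
    m=(np.hypot(u-pc[0],v-pc[1])<45)&(P[...,2]>.112)&(P[...,2]<.136); q=P[m]
    (ox,oy),r=cv2.minEnclosingCircle(q[:,:2].astype(np.float32)); print(" lid circle",round(ox,4),round(oy,4),round(r,4),"n",len(q),"z",np.percentile(q[:,2],[5,50,95]).round(4))
    hsv=cv2.cvtColor(img,cv2.COLOR_BGR2HSV)
    m=((abs(P[...,2]-.018)<.006)&(np.hypot(u-bc[0],v-bc[1])<70)&(hsv[...,2]>150)).astype(np.uint8)
    m=cv2.morphologyEx(m,cv2.MORPH_OPEN,np.ones((3,3)))
    c=max(cv2.findContours(m,0,2)[0],key=cv2.contourArea)
    W=np.array([onplane(x,y,.018,f,cx,cy,M)[:2] for x,y in c[:,0]],np.float32)
    print(" board",cv2.minAreaRect(W))
    # objects: heights clusters
    occ=np.zeros((120,120),np.uint8)
    if n=="scene":
        Q=P[(P[...,2]>.03)&(P[...,2]<.3)]
        cols=np.array([[x,y] for x,y in Q[:,:2]])
        for x0 in np.arange(-.1,.9,.05):
            print("".join("%4d"%(1000*Q[(abs(Q[:,0]-x0)<.025)&(abs(Q[:,1]-y0)<.025)][:,2].max() if ((abs(Q[:,0]-x0)<.025)&(abs(Q[:,1]-y0)<.025)).sum()>5 else 0) for y0 in np.arange(-.6,.6,.05)), " x=%.2f"%x0)
E
python3 m.py
python3 - <<'E'
import cv2
a=cv2.imread("pics/scene0.png")[130:220,180:290]; cv2.imwrite("pics/crop1.png",cv2.resize(a,None,fx=5,fy=5,interpolation=cv2.INTER_CUBIC))
E
```

```text
scene knob n 62 z [0.132 0.172] mean [ 0.5226 -0.182   0.1611] top [ 0.5202 -0.1838  0.1693] 26 xy range [0.027 0.025]
 lid circle 0.5377 -0.1856 0.1203 n 1857 z [0.1196 0.129  0.1337]
 board ((0.5406466126441956, 0.21985600888729095), (0.22251828014850616, 0.21928071975708008), 6.900589942932129)
   0   0   0   0   0   0   0   0   0   0   0   0   0   0   0   0   0   0   0   0   0   0   0   0  x=-0.10
   0   0   0   0   0   0   0   0   0   0   0   0   0   0   0   0   0   0   0   0   0   0   0   0  x=-0.05
   0   0   0   0   0   0   0   0   0   0  76   0   0   0 273   0   0   0   0   0   0   0   0   0  x=0.00
   0   0   0   0   0   0   0   0   0   0  72  76   0  62  58   0   0   0   0   0   0   0   0   0  x=0.05
   0   0   0   0   0   0   0   0   0   0   0  86  70  74   0 298   0   0   0   0   0   0   0   0  x=0.10
   0   0   0   0 298   0   0   0   0   0   0   0   0   0   0 299   0   0   0   0   0   0   0   0  x=0.15
   0   0 299   0 299   0   0   0   0   0   0   0 298 299 299 299   0   0   0   0   0   0   0   0  x=0.20
   0   0 297   0   0   0  62  57   0   0   0   0 299 298   0   0
[... 897 characters left out ...]
   0   0   0   0   0   0   0   0  67  66   0  67  67   0   0   0   0   0   0   0  x=0.70
 188 187 186 173   0   0   0   0 121 124   0  69  64  67  68  67  69   0   0   0  60  60   0   0  x=0.75
 189 189 189 181   0   0   0   0 120 123   0  66  67  67  67  68  68   0  62  77  79  63   0 194  x=0.80
 183 179   0   0   0   0   0   0   0   0   0   0  66   0   0  67  65   0  63  74  76  63   0 196  x=0.85
side knob n 64 z [0.138 0.171] mean [ 0.5165 -0.1781  0.1606] top [ 0.5166 -0.1809  0.1688] 27 xy range [0.02  0.021]
 lid circle 0.5158 -0.1733 0.1131 n 1793 z [0.1178 0.1301 0.133 ]
 board ((0.5391860008239746, 0.2208583950996399), (0.21952813863754272, 0.22102829813957214), 6.518367767333984)
```

View pics/crop1.png

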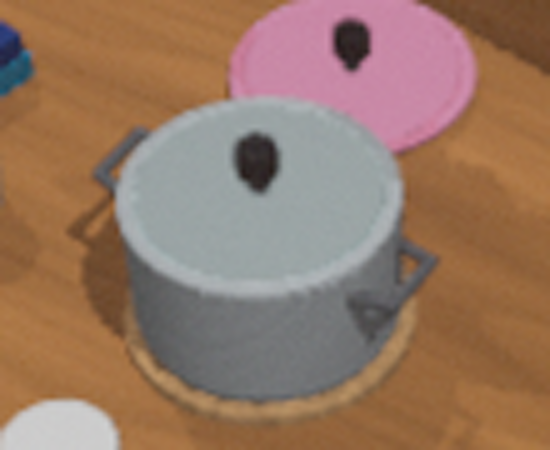

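The crop confirms it: the grey glass lid with the black knob sits closed on the pot. The pink lid lies behind it, on the worktop. Both views put the knob top at about z 0.169 (0.167 expected) and measure the board as 220 mm square. Next I move above the knob.

```bash
cat >> h.py <<'E'
def rel(p,yaw_turn=0.):
    """shift (cm, tool axes) and turn (deg) to TCP p with tool straight down, heading changed by yaw_turn deg about world z"""
    s=state(); q=s["tool_rot"]; r=R.from_quat([q[1],q[2],q[3],q[0]]); m=r.as_matrix()
    h=np.degrees(np.arctan2(m[1,0],m[0,0]))+yaw_turn
    t=R.from_euler("z",h,degrees=True)*R.from_euler("x",180,degrees=True)
    print("tcp",s["eef_pos"].round(4),"x-heading",round(h-yaw_turn,2),"t",round(s["time_s"],2),"shift cm",(100*m.T@(np.array(p)-s["eef_pos"])).round(2),"turn",np.degrees((r.inv()*t).as_rotvec()).round(2),"q",s["joint_pos"].round(2),"F",s["force"].round(2))
E
python3 - <<'E'
from h import *
rel([.518,-.182,.30]); print(np.array(vision.calibration("wrist")["mount"]).round(3).tolist())
E
```

```text
tcp [ 0.1927 -0.4611  0.2309] x-heading 22.68 t 0.1 shift cm [ 40.78 -13.21  -6.9 ] turn [-0.05 -0.    0.  ] q [-1.17  0.21 -0.03  1.32  0.    1.57] F [ 1.43  0.36 -1.26]
[[0.0, -0.963, -0.27, 0.067], [1.0, 0.0, 0.001, 0.0], [-0.001, -0.27, 0.963, -0.142], [0.0, 0.0, 0.0, 1.0]]
```

```bash
python3 -m handwheel '[2,0,-3,0,0,0, 5,-1,-5,0,0,0, 8,-2,-6.9,0,0,0, 11.5,-3,-6.9,0,0,0, 15,-4,-6.9,0,0,0, 18.5,-5.5,-6.9,0,0,0, 22,-7,-6.9,0,0,0, 25,-8,-6.9,0,0,0]' -1 && python3 -c "
from h import *
rel([.518,-.182,.30])"
```

```text
time_s: 0.77
eef_pos: [0.3937, -0.289, 0.3002]
tool_rot: [-0.0, 0.98, 0.197, -0.0]
force: [-0.9, -0.4, -0.1]
opening: 0.0855
finger_force: 0.0
tcp [ 0.3937 -0.289   0.3002] x-heading 22.71 t 0.77 shift cm [15.6  -5.07  0.02] turn [-0.03 -0.    0.  ] q [-0.63  0.19  0.11  1.49  0.    2.11] F [-0.93 -0.37 -0.06]
```

```bash
python3 -m handwheel '[3,-1,0,0,0,0, 6.5,-2,0,0,0,0, 10,-3.2,0,0,0,0, 13,-4.3,0,0,0,0, 15.1,-5,0,0,0,0, 15.6,-5.1,0,0,0,0, 15.6,-5.1,0,0,0,0]'
cat > k.py <<'E'
from h import *
import sys
c=cam("wrist"); img,d=c[:2]; P=cloud(d,*c[2:]); cv2.imwrite(sys.argv[1],img)
k=(img.max(-1)<70)&(P[...,2]>.13)&(P[...,2]<.18); n,l,st,ce=cv2.connectedComponentsWithStats(k.astype(np.uint8))
for i in range(1,n):
    if st[i,4]<150: continue
    p=P[l==i]; print(st[i],p.mean(0).round(4),"z",np.percentile(p[:,2],[2,98]).round(4))
    t=p[p[:,2]>np.percentile(p[:,2],98)-.004]; print(" top circle",cv2.minEnclosingCircle(t[:,:2].astype(np.float32)),t.mean(0).round(4))
m=(P[...,2]>.112)&(P[...,2]<.136); q=P[m]; print("lid",cv2.minEnclosingCircle(q[:,:2].astype(np.float32)))
E
python3 k.py pics/w1.png
```

```text
time_s: 1.35
eef_pos: [0.5176, -0.1829, 0.2996]
tool_rot: [-0.0, 0.98, 0.198, -0.0]
force: [0.5, -0.6, -0.5]
opening: 0.0853
finger_force: 0.0
[266 185  29  32 718] [ 0.519  -0.1866  0.1651] z [0.1514 0.1675]
 top circle ((0.5172197222709656, -0.18692222237586975), 0.014838739298284054) [ 0.5179 -0.187   0.166 ]
lid ((0.34445011615753174, -0.12598849833011627), 0.28091704845428467)
```

View pics/w1.png

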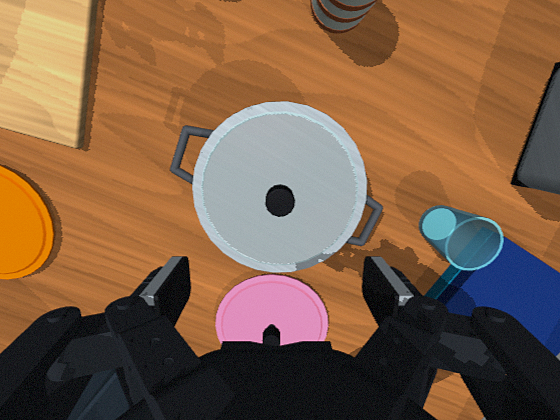

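The wrist view has the knob at pixel (280,200). Its top fits a 29.7 mm circle at (0.5175, -0.187), z 0.167, which matches the description. I'll descend and grip.

```bash
python3 -m handwheel '[-0.1,0.3,3,0,0,0, -0.2,0.4,6.5,0,0,0, -0.2,0.4,10,0,0,0, -0.2,0.4,13,0,0,0, -0.2,0.4,15,0,0,0, -0.2,0.4,16.2,0,0,0, -0.2,0.4,16.2,0,0,0, -0.2,0.4,16.2,0,0,0]' -1 && python3 -m handwheel '[0,0,0,0,0,0, 0,0,0,0,0,0, 0,0,0,0,0,0, 0,0,0,0,0,0, 0,0,0,0,0,0, 0,0,0,0,0,0, 0,0,0,0,0,0, 0,0,0,0,0,0]' 1 60
```

```text
time_s: 2.07
eef_pos: [0.5156, -0.1892, 0.1385]
tool_rot: [-0.0, 0.981, 0.196, -0.0]
force: [0.8, -0.1, 0.5]
opening: 0.0853
finger_force: 0.0
time_s: 2.73
eef_pos: [0.5168, -0.1885, 0.139]
tool_rot: [0.0, 0.98, 0.197, 0.0]
force: [-1.6, -0.2, 7.3]
opening: 0.0286
finger_force: 58.7
```

```bash
python3 -m handwheel '[0,0,-0.3,0,0,0, 0,0,-0.8,0,0,0, 0,0,-1.5,0,0,0, 0,0,-2.5,0,0,0, 0,0,-3.5,0,0,0, 0,0,-5,0,0,0, 0,0,-6,0,0,0, 0,0,-6,0,0,0]' && python3 -c "
from h import *
rel([.540,.2205,.20])
c=cam('wrist'); cv2.imwrite('pics/w2.png',c[0]); c=cam('side'); cv2.imwrite('pics/s2.png',c[0])
a=cv2.hconcat([cv2.imread('pics/w2.png'),c[0]]); cv2.imwrite('pics/c2.png',cv2.resize(a,(800,300)))"
```

```text
time_s: 3.4
eef_pos: [0.5177, -0.1888, 0.201]
tool_rot: [0.001, 0.98, 0.197, 0.002]
force: [-0.2, -1.1, -2.9]
opening: 0.0283
finger_force: 59.4
tcp [ 0.5177 -0.1888  0.201 ] x-heading 22.68 t 3.4 shift cm [ 17.84 -36.9    0.06] turn [ 0.14 -0.16 -0.  ] q [-0.35  0.32  0.03  1.28  0.    2.4 ] F [-0.2  -1.1  -2.92]
```

View pics/c2.png

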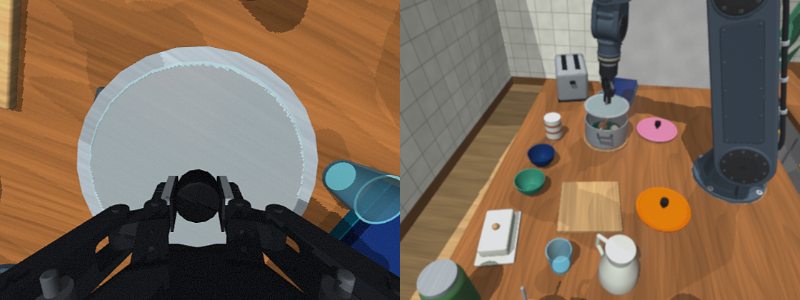

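The lid hangs level in the fingers, and the basket with its eggs shows in the open pot. Next I carry it to the board, turning slightly to spare the last joint.

```bash
python3 -m handwheel '[0.6,-1.3,-0.5,0,0,-1, 1.8,-3.7,-1,0,0,-4, 3.1,-6.5,-1,0,0,-8, 4.5,-9.3,-1,0,0,-12, 5.9,-12.2,-1,0,0,-16, 7.3,-15.1,-1,0,0,-20, 8.7,-18,-1,0,0,-24, 10.1,-20.9,-1,0,0,-27]' && python3 -c "
from h import *
rel([.540,.2205,.20],5)"
```

```text
time_s: 4.17
eef_pos: [0.5285, 0.0454, 0.2078]
tool_rot: [-0.0, 0.907, 0.422, -0.0]
force: [1.3, -0.4, -2.1]
opening: 0.0284
finger_force: 59.6
tcp [0.5285 0.0454 0.2078] x-heading 49.93 t 4.17 shift cm [ 14.14 -10.39   0.78] turn [-0.04  0.03 -5.  ] q [ 0.09  0.28 -0.    1.29  0.    2.36] F [ 1.27 -0.39 -2.11]
```

```bash
python3 -m handwheel '[2.5,-1.9,0,0,0,-1, 5.3,-4,0,0,0,-2, 8.2,-6,0,0,0,-3, 11,-8.1,0,0,0,-4, 13,-9.5,0,0,0,-5, 14,-10.2,0.5,0,0,-5, 14,-10.2,0.7,0,0,-5, 14,-10.2,0.7,0,0,-5]' && python3 -c "
from h import *
rel([.540,.2205,.054])
c=cam('side'); cv2.imwrite('pics/s3.png',c[0])
P=cloud(c[1],*c[2:]); Q=P[(P[...,2]>.15)&(P[...,2]<.21)&(abs(P[...,0]-.54)<.13)&(abs(P[...,1]-.22)<.14)]; h=Q[:,2]
print(np.histogram(h,bins=12)); 
g=Q[(h>np.median(h)-.006)&(h<np.median(h)+.006)]; A=np.c_[g[:,:2],np.ones(len(g))]; print('plane',np.linalg.lstsq(A,g[:,2],rcond=None)[0])"
```

```text
time_s: 4.83
eef_pos: [0.5412, 0.2162, 0.2]
tool_rot: [0.0, 0.888, 0.46, -0.001]
force: [0.6, -0.0, -2.1]
opening: 0.0282
finger_force: 59.6
tcp [0.5412 0.2162 0.2   ] x-heading 54.73 t 4.83 shift cm [ 0.31 -0.33 14.6 ] turn [-0.06  0.11 -0.  ] q [ 0.38  0.39  0.14  1.31 -0.    2.57] F [ 0.6  -0.02 -2.06]
(array([  25,  190,  663, 1552,  912,   24,    3,    1,    0,    3,    8,
          6]), array([0.18206836, 0.18439542, 0.18672248, 0.18904954, 0.1913766 ,
       0.19370366, 0.19603073, 0.19835779, 0.20068485, 0.20301191,
       0.20533897, 0.20766603, 0.20999309]))
plane [-0.00122292 -0.01022662  0.19328643]
```

```bash
python3 -m handwheel '[0.2,-0.2,2,0,0,0, 0.3,-0.3,5,0,0,0, 0.3,-0.3,8,0,0,0, 0.3,-0.3,11,0,0,0, 0.3,-0.3,13,0,0,0, 0.3,-0.3,14.4,0,0,0, 0.3,-0.3,15,0,0,0, 0.3,-0.3,15,0,0,0]' && python3 -m handwheel '[0,0,0.15,0,0,0, 0,0,0.3,0,0,0, 0,0,0.45,0,0,0, 0,0,0.55,0,0,0, 0,0,0.6,0,0,0, 0,0,0.6,0,0,0]'
```

```text
time_s: 5.55
eef_pos: [0.5406, 0.2189, 0.0503]
tool_rot: [-0.0, 0.889, 0.459, -0.001]
force: [0.7, 0.2, -2.9]
opening: 0.0282
finger_force: 59.7
time_s: 6.05
eef_pos: [0.5414, 0.2204, 0.0455]
tool_rot: [0.0, 0.888, 0.459, 0.0]
force: [0.6, 0.4, -2.5]
opening: 0.0285
finger_force: 59.7
```

Not yet in contact, so I go down in small steps.

```bash
python3 -m handwheel '[0,0,0.05,0,0,0, 0,0,0.1,0,0,0, 0,0,0.1,0,0,0]'; python3 -m handwheel '[0,0,0.05,0,0,0, 0,0,0.1,0,0,0, 0,0,0.1,0,0,0]'
```

```text
time_s: 6.3
eef_pos: [0.5414, 0.2204, 0.0451]
tool_rot: [0.0, 0.888, 0.459, 0.0]
force: [-3.9, -1.7, 9.0]
opening: 0.028
finger_force: 60.9
time_s: 6.55
eef_pos: [0.5415, 0.2204, 0.045]
tool_rot: [0.0, 0.888, 0.459, 0.001]
force: [-10.9, -4.1, 23.6]
opening: 0.0286
finger_force: 62.5
```

```bash
python3 -m handwheel '[0,0,-0.1,0,0,0, 0,0,-0.1,0,0,0]'; python3 -m handwheel '[0,0,-0.1,0,0,0, 0,0,-0.1,0,0,0, 0,0,-0.1,0,0,0, 0,0,-0.1,0,0,0, 0,0,-0.1,0,0,0, 0,0,-0.1,0,0,0]' -1; python3 -m handwheel '[0,0,-1,0,0,0, 0,0,-3,0,0,0, 0,0,-6,0,0,0, 0,0,-9,0,0,0, 0,0,-12,0,0,0, 0,0,-15,0,0,0, 0,0,-18,0,0,0, 0,0,-20,0,0,0]'
python3 - <<'E'
from h import *
c=cam('side'); cv2.imwrite('pics/s4.png',c[0])
P=cloud(c[1],*c[2:]); Q=P[(P[...,2]>.028)&(P[...,2]<.042)&(abs(P[...,0]-.54)<.11)&(abs(P[...,1]-.22)<.11)]
A=np.c_[Q[:,:2],np.ones(len(Q))]; print('plane',np.linalg.lstsq(A,Q[:,2],rcond=None)[0],np.median(Q[:,2]),cv2.minEnclosingCircle(Q[:,:2].astype(np.float32)))
c2=cam('scene'); P=cloud(c2[1],*c2[2:]); img=c2[0]
hsv=cv2.cvtColor(img,cv2.COLOR_BGR2HSV)
cv2.imwrite('pics/c4.png',cv2.hconcat([cv2.resize(c[0][130:340,180:460],(400,300)),cv2.resize(img[120:225,180:320],(400,300))]))
rel([.47,-.16,.34])
E
```

```text
time_s: 6.72
eef_pos: [0.5415, 0.2204, 0.045]
tool_rot: [0.0, 0.888, 0.459, 0.0]
force: [-4.1, -1.6, 11.3]
opening: 0.0283
finger_force: 61.0
time_s: 7.22
eef_pos: [0.5413, 0.2203, 0.0452]
tool_rot: [0.0, 0.888, 0.459, -0.0]
force: [0.3, 0.2, -0.4]
opening: 0.0853
finger_force: 0.0
time_s: 7.88
eef_pos: [0.5415, 0.2204, 0.2492]
tool_rot: [0.0, 0.888, 0.459, 0.002]
force: [-0.1, -0.3, 1.0]
opening: 0.0852
finger_force: 0.0
plane [ 0.00096382 -0.00550666  0.03614241] 0.03567024742443614 ((0.5427072048187256, 0.2201170027256012), 0.09962157905101776)
tcp [0.5425 0.2208 0.2497] x-heading 54.68 t 7.98 shift cm [-35.22  16.13  -9.16] turn [ 0.18 -0.29 -0.  ] q [0.39 0.39 0.25 1.43 0.   2.57] F [0.93 0.58 0.48]
```

View pics/c4.png

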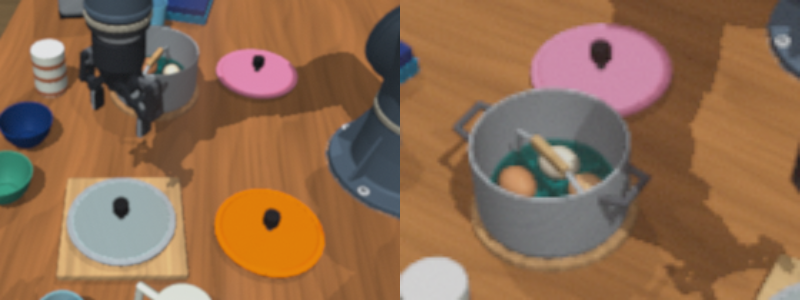

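The lid lies flat in the middle of the board and is let go. In the pot I can see the wooden grip bar (crop 565,165) and the eggs. Next I move back over the pot.

```bash
python3 -c "
from h import *
rel([.518,-.187,.30])"; python3 -m handwheel '[-2,1.3,-1,0,0,2, -4.8,3.1,-3,0,0,6, -7.6,5,-5,0,0,10, -10.5,6.9,-5,0,0,14, -13.3,8.7,-5,0,0,18, -16.1,10.6,-5,0,0,22, -18.9,12.4,-5,0,0,26, -21.7,14.3,-5,0,0,30]'; python3 -c "
from h import *
rel([.518,-.187,.30])"
```

```text
tcp [0.5425 0.2208 0.2497] x-heading 54.68 t 7.98 shift cm [-34.67  21.59  -5.14] turn [ 0.18 -0.29 -0.  ] q [0.39 0.39 0.25 1.43 0.   2.57] F [0.93 0.58 0.48]
time_s: 8.65
eef_pos: [0.5318, -0.0409, 0.2953]
tool_rot: [-0.0, 0.977, 0.212, -0.0]
force: [-0.3, 0.7, -0.2]
opening: 0.0851
finger_force: 0.0
tcp [ 0.5318 -0.0409  0.2953] x-heading 24.49 t 8.65 shift cm [-7.31 12.72 -0.47] turn [-0.01  0.01 -0.  ] q [-0.08  0.29  0.22  1.51  0.    2.64] F [-0.34  0.73 -0.24]
```

```bash
python3 -m handwheel '[-1.8,3.1,-0.4,0,0,0, -3.5,6.2,-0.4,0,0,0, -5.3,9.3,-0.4,0,0,0, -6.7,11.6,-0.4,0,0,0, -7.3,12.7,-0.4,0,0,0, -7.3,12.7,-0.4,0,0,0, -7.3,12.7,-0.4,0,0,0]'
cat > b.py <<'E'
from h import *
import sys
c=cam("wrist"); img,d=c[:2]; P=cloud(d,*c[2:]); cv2.imwrite(sys.argv[1],img); hsv=cv2.cvtColor(img,cv2.COLOR_BGR2HSV)
r=np.hypot(P[...,0]-.517,P[...,1]+.187)
# bar: wood-coloured, top at z~.105 inside the pot
k=(r<.08)&(P[...,2]>.095)&(P[...,2]<.113)&(hsv[...,1]>60); n,l,st,ce=cv2.connectedComponentsWithStats(k.astype(np.uint8))
for i in range(1,n):
    if st[i,4]<100: continue
    p=P[l==i]; t=p[p[:,2]>np.percentile(p[:,2],95)-.006]
    rc=cv2.minAreaRect(t[:,:2].astype(np.float32)); b=cv2.boxPoints(rc); e=max([b[1]-b[0],b[2]-b[1]],key=np.linalg.norm)
    print("bar",st[i],p.mean(0).round(4),"z",np.percentile(p[:,2],[2,50,98]).round(4),rc,"axis deg",np.degrees(np.arctan2(e[1],e[0])))
# rim: outer ring at z~.12
m=(r<.115)&(r>.07)&(abs(P[...,2]-.12)<.006); q=P[m][:,:2]
for _ in range(3):
    A=np.c_[2*q,np.ones(len(q))]; s=np.linalg.lstsq(A,(q**2).sum(1),rcond=None)[0]; rad=np.sqrt(s[2]+s[0]**2+s[1]**2)
    e=abs(np.hypot(*(q-s[:2]).T)-rad); q=q[e<max(.003,2*np.median(e))]
print("rim",s[:2].round(4),rad.round(4),len(q))
# teal basket wall and eggs
t=(r<.1)&(hsv[...,0]>78)&(hsv[...,0]<100)&(hsv[...,1]>120)&(P[...,2]>.04)&(P[...,2]<.056); print("basket wall top circle",cv2.minEnclosingCircle(P[t][:,:2].astype(np.float32)) if t.sum() else 0,t.sum())
e=(r<.08)&(hsv[...,0]<25)&(P[...,2]>.045)&(P[...,2]<.085); print("egg top z",np.percentile(P[e][:,2],99).round(4))
E
python3 b.py pics/w5.png
```

```text
time_s: 9.23
eef_pos: [0.5191, -0.1852, 0.2991]
tool_rot: [-0.0, 0.977, 0.213, -0.0]
force: [-0.6, 0.3, -0.0]
opening: 0.0854
finger_force: 0.0
bar [252 165  47  46 606] [ 0.5192 -0.1848  0.1036] z [0.0973 0.1039 0.1055] ((0.5184306502342224, -0.18515676259994507), (0.0695176050066948, 0.01204073429107666), 69.62981414794922) axis deg 69.629845
rim [ 0.5178 -0.1854] 0.094 2270
basket wall top circle ((0.5187591314315796, -0.18549104034900665), 0.07779017090797424) 1016
egg top z 0.0622
```

View pics/w5.png

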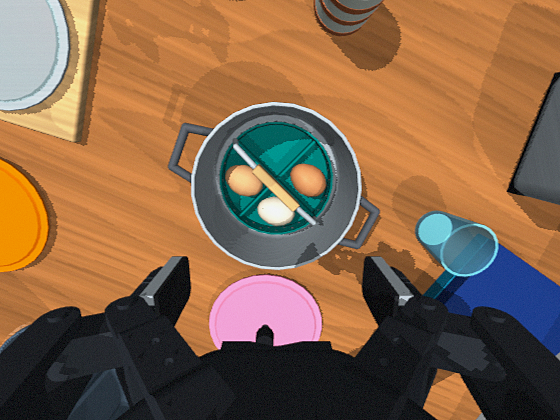

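The open pot is seen at (277,185), with the bar at (275,188) measuring 69.5 x 12 mm, axis heading 69.6°, top z 0.105 (all as expected). Three eggs lie in it. I turn +45° so the fingers close across the bar.

```bash
python3 -m handwheel '[0,0,1,0,0,-6, 0,0,2,0,0,-12, 0,0,3,0,0,-18, 0,0,4,0,0,-24, 0,0,5,0,0,-30, 0,0,6,0,0,-36, 0,0,6,0,0,-41, 0,0,6,0,0,-45.1]' && python3 -m handwheel '[0,0,0,0,0,0, 0,0,0,0,0,0]' && python3 b.py pics/w6.png && python3 -c "
from h import *
rel([.5184,-.1852,.079])"
```

```text
time_s: 9.95
eef_pos: [0.5191, -0.1834, 0.2387]
tool_rot: [-0.001, 0.818, 0.575, -0.0]
force: [-0.5, 0.4, -0.6]
opening: 0.0852
finger_force: 0.0
time_s: 10.12
eef_pos: [0.5194, -0.1841, 0.2394]
tool_rot: [-0.0, 0.82, 0.572, 0.0]
force: [-0.6, -0.4, -0.3]
opening: 0.0854
finger_force: 0.0
bar [270 165  12  72 813] [ 0.5185 -0.184   0.104 ] z [0.102  0.1041 0.1055] ((0.5181188583374023, -0.18486347794532776), (0.06929028034210205, 0.011220475658774376), 69.59639739990234) axis deg 69.596436
rim [ 0.5174 -0.1853] 0.0939 3490
basket wall top circle ((0.5184262990951538, -0.1856023073196411), 0.07786870002746582) 1476
egg top z 0.0621
tcp [ 0.5194 -0.1843  0.2395] x-heading 69.69 t 10.17 shift cm [-0.12 -0.07 16.05] turn [ 0.01 -0.01 -0.  ] q [-0.34  0.32  0.13  1.38  0.    1.58] F [-0.9   0.42 -0.22]
```

```bash
python3 -m handwheel '[-0.1,-0.1,3,0,0,0, -0.1,-0.1,6,0,0,0, -0.1,-0.1,9,0,0,0, -0.1,-0.1,12,0,0,0, -0.1,-0.1,14,0,0,0, -0.1,-0.1,15.5,0,0,0, -0.1,-0.1,16.1,0,0,0, -0.1,-0.1,16.1,0,0,0]' -1 && python3 -m handwheel '[0,0,0,0,0,0, 0,0,0,0,0,0, 0,0,0,0,0,0, 0,0,0,0,0,0, 0,0,0,0,0,0, 0,0,0,0,0,0, 0,0,0,0,0,0, 0,0,0,0,0,0]' 1 80
```

```text
time_s: 10.83
eef_pos: [0.5173, -0.1853, 0.0773]
tool_rot: [-0.001, 0.821, 0.572, -0.001]
force: [0.1, -0.5, -0.1]
opening: 0.0853
finger_force: 0.0
time_s: 11.5
eef_pos: [0.5182, -0.1861, 0.0788]
tool_rot: [0.0, 0.82, 0.572, 0.0]
force: [-1.0, 1.1, 6.4]
opening: 0.011
finger_force: 78.4
```

```bash
python3 -m handwheel '[0,0,-0.1,0,0,0, 0,0,-0.3,0,0,0, 0,0,-0.6,0,0,0, 0,0,-1,0,0,0, 0,0,-1.4,0,0,0, 0,0,-1.8,0,0,0, 0,0,-2,0,0,0, 0,0,-2,0,0,0]' && python3 -m handwheel '[0,0,-0.3,0,0,0, 0,0,-0.9,0,0,0, 0,0,-1.7,0,0,0, 0,0,-2.5,0,0,0, 0,0,-3.3,0,0,0, 0,0,-4.1,0,0,0, 0,0,-4.9,0,0,0, 0,0,-5.5,0,0,0]' && python3 -m handwheel '[0,0,-0.6,0,0,0, 0,0,-1.4,0,0,0, 0,0,-2.3,0,0,0, 0,0,-3.2,0,0,0, 0,0,-4.2,0,0,0, 0,0,-5.2,0,0,0, 0,0,-5.9,0,0,0, 0,0,-6.3,0,0,0]'  && python3 -m handwheel '[0,0,-0.3,0,0,0, 0,0,-0.6,0,0,0, 0,0,-0.8,0,0,0, 0,0,-0.8,0,0,0, 0,0,-0.8,0,0,0, 0,0,-0.8,0,0,0]'
cat > f.py <<'E'
from h import *
im=[]
for n in ("scene","side"):
    c=cam(n); img=c[0]; P=cloud(c[1],*c[2:]); hsv=cv2.cvtColor(img,cv2.COLOR_BGR2HSV)
    r=np.hypot(P[...,0]-.518,P[...,1]+.185)
    t=(r<.1)&(hsv[...,0]>78)&(hsv[...,0]<100)&(hsv[...,1]>110)&(P[...,2]>.13); q=P[t]
    print(n,"teal n",len(q),"z",np.percentile(q[:,2],[1,50,99]).round(4))
    top=q[q[:,2]>np.percentile(q[:,2],99)-.006]; print("  wall-top circle",cv2.minEnclosingCircle(top[:,:2].astype(np.float32)),"plane",np.linalg.lstsq(np.c_[top[:,:2],np.ones(len(top))],top[:,2],rcond=None)[0].round(3))
    v,u=np.where(t); u0,v0=int(u.mean()),int(v.mean()); im.append(cv2.resize(img[max(v0-65,0):v0+85,u0-100:u0+100],(400,300)))
cv2.imwrite("pics/c7.png",cv2.hconcat(im)); s=state(); print(s["dq"].round(3),s["force"].round(2),s["wrist_torque"].round(3),s["eef_pos"].round(4),s["opening"])
E
python3 f.py
```

```text
time_s: 12.17
eef_pos: [0.5182, -0.186, 0.099]
tool_rot: [0.0, 0.82, 0.572, 0.0]
force: [-0.4, -0.3, -4.3]
opening: 0.0107
finger_force: 77.9
time_s: 12.83
eef_pos: [0.5182, -0.186, 0.1545]
tool_rot: [0.0, 0.82, 0.572, 0.0]
force: [1.4, 0.3, -3.8]
opening: 0.0103
finger_force: 78.0
time_s: 13.5
eef_pos: [0.5183, -0.186, 0.2176]
tool_rot: [0.001, 0.82, 0.572, 0.0]
force: [0.1, 0.4, -3.8]
opening: 0.0105
finger_force: 78.0
time_s: 14.0
eef_pos: [0.5178, -0.1858, 0.224]
tool_rot: [-0.0, 0.82, 0.572, -0.0]
force: [0.4, 0.0, -5.3]
opening: 0.0106
finger_force: 78.0
scene teal n 736 z [0.1615 0.1781 0.1996]
  wall-top circle ((0.5209455490112305, -0.18094457685947418), 0.07826295495033264) plane [-0.    -0.002  0.196]
side teal n 664 z [0.1631 0.1802 0.1981]
  wall-top circle ((0.5160553455352783, -0.18257242441177368), 0.07933774590492249) plane [-0.006  0.012  0.2  ]
[ 0.002 -0.002  0.001  0.001 -0.001 -0.003] [ 0.06 -0.56 -5.  ] [-0.003  0.004  0.02 ] [ 0.5178 -0.1858  0.2241] 0.010290102256043833
```

View pics/c7.png

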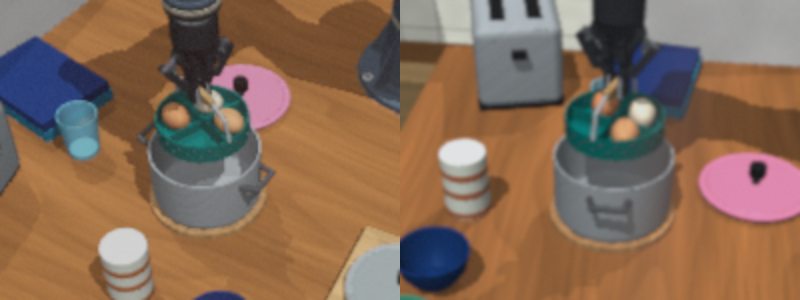

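Both crops show the basket level above the pot with all three eggs in it. Its wall top is at z 0.197, so the bottom is about 40 mm above the rim, and it is centred within a few millimetres and still. I'm handing the job in.

```bash
python3 -m handwheel '[0,0,0,0,0,0, 0,0,0,0,0,0, 0,0,0,0,0,0, 0,0,0,0,0,0]' && python3 -c "
from workcell import arm
print(arm.close_job())"
```

```text
time_s: 14.43
eef_pos: [0.5179, -0.1859, 0.2243]
tool_rot: [-0.0, 0.82, 0.572, -0.0]
force: [-0.2, -0.2, -4.8]
opening: 0.0108
finger_force: 78.0
the job is handed in; nothing more can be done
None
```

I handed the job in at 14.4 s, with the lid flat, knob up on the board and the basket held level and still about 40 mm above the pot's rim with all three eggs in it; no verdict was returned.

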